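Hold the reading key of the specimen caliper

TASK

Slide the bench caliper's moving jaw shut on the round specimen mount until the mount is squeezed between both jaws, and leave it shut. Then, with the fingertips, press the spring-loaded reading key on the pod halfway down, so that its top is level with the top of the steel post beside it, and finish while still holding it there; never push it to the bottom, which would zero the gauge. Do not disturb the bottle, the dish, the slide box or the spare mount.

Things in the scene. Friction and masses are not known exactly. Their poses are not given: they have to be found in the camera images.
- caliper: Bench caliper fixed to the bench: grey base plate 90 x 220 x 12 mm (its x, y, z), origin at the centre of its underside, z up. The jaws slide along its y axis. A steel scale bar (12 wide, top 28 mm high) runs along its +x edge. Steel fixed jaw, 50 x 22 mm, at the -y end, its top 42 mm above the bench.
- fixed_face (a point): Centre of the fixed jaw's gripping face, at (0, -80, 22) mm in the caliper's frame; the face looks to the caliper's +y.
- jaw_face (a point): Centre of the moving jaw's gripping face, 22 mm above the bench; it looks to the caliper's -y. The moving jaw is a steel block 46 x 20 mm (caliper x, y), its top 45 mm above the bench, with an upright aluminium tab on top.
- jaw_tab (a point): Centre of the top of the moving jaw's upright tab, 87 mm above the bench, 10 mm behind (caliper +y of) the jaw's face. The tab is 30 mm wide (caliper x), 10 mm thick (caliper y) and stands free from 45 to 87 mm above the bench: push it or pinch it. It needs about 2.5 N to slide and stays where it is left.
- jaw (a joint): Travel of the moving jaw towards the fixed jaw (caliper -y), m: 0 is fully open with 70 mm between the faces; opening = 0.070 - value; end of travel 0.060.
- mount: Round black specimen mount, 30 mm diameter, 20 mm high, about 50 g, standing loose on the caliper's base plate between the jaws. Origin at the centre of its underside, 12 mm above the bench.
- pod: Heavy cream pod fixed to the bench, box 110 x 90 x 36 mm (its x, y, z) centred 8 mm ahead (+x) of its origin, which lies on the bench under the key. Carries the key and the level post.
- key_top (a point): Centre of the top of the reading key: a black round cap of 36 mm diameter, 11 mm thick, on a vertical plunger. Its top is 85 mm above the bench when free, and moves down as the key is pressed.
- key (a joint): How far the key is pressed down, m: 0 free, 0.010 halfway (level with the post), 0.020 at the bottom. Spring: about 1.8 N to start, 7.8 N at halfway, 13.8 N at the bottom; it springs back when let go.
- post_top (a point): Centre of the top of the fixed steel level post, 10 mm diameter, 75 mm above the bench, 46 mm from the key's axis along the pod's +x.
- oil_bottle: Bystander: amber bottle, 44 mm diameter, 100 mm high, origin at the centre of its underside.
- dish: Bystander: shallow glass dish, 90 mm diameter, 16 mm high, origin at the centre of its underside.
- slide_box: Bystander: grey slide box 90 x 170 x 32 mm, origin at the centre of its underside.
- spare_mount: Bystander: smaller black mount, 25 mm diameter, 20 mm high, standing on the bench outside the caliper, origin at the centre of its underside.

How it is judged:
By the outcome, as a careful person would: the job done as asked, in the order asked, and still so for the second after the job is handed in, while the arm keeps its last pose, push and grip.
It also fails if it takes over 43 s, if anything falls off the work surface, if the arm or the gripper's body presses on something with over 40 N, if the wrist force passes 120 N, or if a joint passes its speed limit or range.

ROBOT

A 7-joint arm with a two-finger parallel gripper is mounted at the origin on the work surface. World frame = base frame: x ahead of the robot, y to its left, z up, the work surface at z = 0. Lengths are in m, angles in rad, forces in N, time in s.
With the tool pointing down it reaches from about 0.425 to 0.925 m from the base axis. Payload 6.8 kg.
Tool frame: the origin (TCP) lies at the very end of the fingers, on their centre line; the grasp point (between the pads) lies 19 mm behind it; z points along the fingers, y is the line along which they close (so a half turn about z gives the same grasp; the last joint's range is limited). The gripper opens to 85 mm and grips with 20 to 120 N. Pads are 22 mm wide; open, the fingers measure 114 mm over their backs; the gripper's body (76 mm by 85 mm) begins 54 mm behind the grasp point. The pads swing forward as they close: fully open they stand 13 mm farther back than shut.
Start: joints at [-1.247, 0.477, 0.022, 1.555, -0.011, 1.109, -0.083], TCP at [0.282, 0.613, 0.231] pointing down, gripper open.
Joint ranges: [-2.96, 2.96], [-0.34, 2.1], [-1.41, 1.46], [0.24, 2.44], [-1.37, 4.51], [0.17, 1.92], [-2.96, 2.96]. Speed limits (rad/s): [2.39, 2.39, 3.14, 3.14, 3.14, 3.14, 3.14].

INTERFACE

Orientations are given as a unit quaternion [w, x, y, z].
In Python, from station import bot gives the robot as it stands.
- The arm moves only by the shell command python3 nudge.py [FORCE], which reads ROWS from standard input. ROWS is a JSON list of rows, 1 to 20 of them, each an object with the fields d (a list: dx, dy, dz in shares of 0.75 m (1.0 is 0.75 m)), rz (a turn about the tool's z in shares of pi rad (1.0 is pi rad)), finger_gap (the opening from 0.0 (shut) to 1.0 (fully open)); a field left out counts as zero (the opening has to be given); each row shifts and turns the commanded pose from where the row before left it, along the tool's axes as they then stand; what a row does not reach is not made up. A row lasts 1/10 s, in which the tool goes at most 0.05 m and 0.15 rad, less where a joint would pass 70% of its speed; a pose out of reach is approached as far as the arm can. The fingers move at their own pace and stop on an object; FORCE is the grip in N (left out, the last holds). Time passes only in rows, so rows that do not move let the fingers close. It prints the time, the measured TCP pose, the force, the opening and the grip force at its end. A shift or turn number past 1, either way, is cut back to 1. Input that does not fit is refused with a message, and nothing moves.
- bot.get_obs(): the state, without advancing time (a new reading comes with each control period).
- bot.read_camera(name): name is "scene" or "top" or "wrist"; returns the picture (420x560x3 uint8, blue, green, red); there is no depth.
- bot.camera_info(name): a dict with "vertical_fov" (degrees; the focal length in pixels is half the picture's height over the tangent of half this angle, whatever the lens; pixels are square), "cx", "cy" (the principal point, pixels), "k1" (the pictures are not rectified: a ray, as slopes to the right and down, at radius r is drawn at 1 + k1 r^2 times it, then the intrinsics apply), "view" (4x4, takes a point from world to camera coordinates); the wrist camera has in their place "hand_eye" (4x4, takes a point from camera to tool coordinates, whose origin is the TCP and whose axes are the flange's). Camera axes: x right, y up, looking along -z (the intrinsics and any distortion apply to the point x, -y, -z); pixel columns grow to the right and rows downward; lengths in m; the calibration is good to about 2 mm. A picture is of the moment at which its call begins: read the wrist's pose just before it. camera_info takes no time and is no camera call.
- bot.hand_in(): hands the job in; it is judged then, once.
The state is a dict: "t": time; "q": joint angles; "joint_vel": joint speeds; "joint_torque": joint torques, N m; "eef_pos": TCP position; "tool_rot": TCP orientation; "contact_force": force on the tool from outside, world axes, zero at the start; "torque": the same for the moment, N m; "gripper_width": opening from 0.0 (shut) to 1.0 (fully open); "grasp_force": force on a finger pad.
Only numpy, scipy, OpenCV 4.12 (cv2) and the standard library are available. Lean on these libraries where they do the work, as an engineer would, in place of code of your own. Each camera call takes 0.05 s, during which the arm holds its last target. There are 200 camera calls.

## Working session

There is one attempt and no reset: what is moved stays moved. The work goes in short steps, Python scripts to look and compute and a shell command to move; the robot and the scene stay as the last step left them, time stands still between calls to the robot, and variables do not carry over. Pictures are saved under pics/ and viewed, at most 10 in all, crops included, and the job is handed in when it is done.

```bash
mkdir -p pics; ls
python3 - <<'E'
from station import bot
import cv2,numpy as np
o=bot.get_obs(); print(o['t'],o['eef_pos'],o['tool_rot'])
for n in("scene","top"):
    cv2.imwrite(f"pics/{n}0.png",bot.read_camera(n)); i=bot.camera_info(n); print(n,{k:(np.round(v,4).tolist()) for k,v in i.items()})
E
```

```text
nudge.py
pics
station.py
0.0 [0.28224287 0.61251938 0.23032926] [-1.43095496e-04  2.14216730e-01  9.76785737e-01 -8.91955293e-04]
scene {'vertical_fov': 46.4517, 'cx': 278.9198, 'cy': 209.7354, 'k1': 0.0243, 'view': [[-0.6848, 0.7287, -0.004, 0.4729], [-0.5518, -0.515, 0.6559, 0.2768], [0.4759, 0.4514, 0.7548, -1.2996], [0.0, 0.0, 0.0, 1.0]]}
top {'vertical_fov': 55.7778, 'cx': 280.8869, 'cy': 210.7604, 'k1': -0.0974, 'view': [[0.0165, -0.9999, 0.004, -0.0514], [0.9843, 0.0169, 0.1755, -0.6449], [-0.1756, 0.0011, 0.9845, -0.7038], [0.0, 0.0, 0.0, 1.0]]}
```

View pics/top0.png

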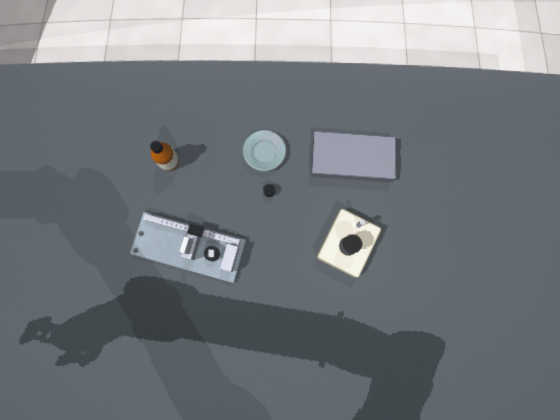

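View pics/scene0.png

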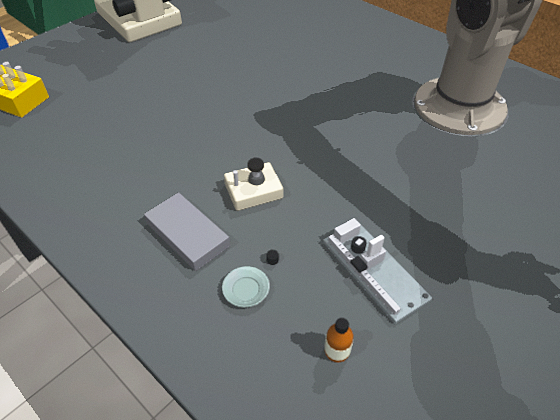

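Top view: caliper (188,247), with its fixed jaw at the right end (230,257), mount at (211,254) and tab at (188,245). Pod is at (350,243) with the key at (350,244) and post at (360,224). The bottle, dish, spare mount and slide box are ahead of these. I'll enlarge both.

```bash
cat > h.py <<'E'
import cv2,numpy as np
from station import bot
def cam(n):
    i=bot.camera_info(n); f=210/np.tan(np.radians(i['vertical_fov'])/2)
    K=np.array([[f,0,i['cx']],[0,f,i['cy']],[0,0,1]]); return K,np.array([i['k1'],0,0,0.]),i
def ray(n,px,T=None):
    K,d,i=cam(n); s=cv2.undistortPoints(np.array([[px]],float),K,d)[0,0]
    M=np.linalg.inv(i['view']) if T is None else T@np.array(i['hand_eye'])
    return M[:3,3],M[:3,:3]@np.array([s[0],-s[1],-1])
def plane(n,px,z,T=None):
    o,v=ray(n,px,T); return o+v*(z-o[2])/v[2]
def proj(n,P):
    K,d,i=cam(n); c=(np.array(i['view'])@np.append(P,1))[:3]*[1,-1,-1]
    return cv2.projectPoints(c[None],np.zeros(3),np.zeros(3),K,d)[0].ravel()
def two(p,q):
    (a,u),(b,v)=ray("top",p),ray("scene",q)
    A=np.stack([u,-v],1); s=np.linalg.lstsq(A,b-a,rcond=None)[0]
    x,y=a+u*s[0],b+v*s[1]; return (x+y)/2,np.linalg.norm(x-y)
E
python3 - <<'E'
import cv2,numpy as np
t=cv2.imread('pics/top0.png');s=cv2.imread('pics/scene0.png')
def c(i,x,y,w,h,k): return cv2.resize(i[y:y+h,x:x+w],(w*k,h*k),interpolation=cv2.INTER_CUBIC)
o=np.zeros((600,800,3),np.uint8)
a=c(t,125,205,125,80,4);o[:320,:500]=a
a=c(t,315,205,70,75,4);o[:300,510:790]=a
a=c(s,317,210,120,70,4);o[320:600,:480]=a
a=c(s,215,150,75,65,4);o[320:580,490:790]=a
cv2.imwrite('pics/crops.png',o)
E
```

```text
(no output)
```

View pics/crops.png

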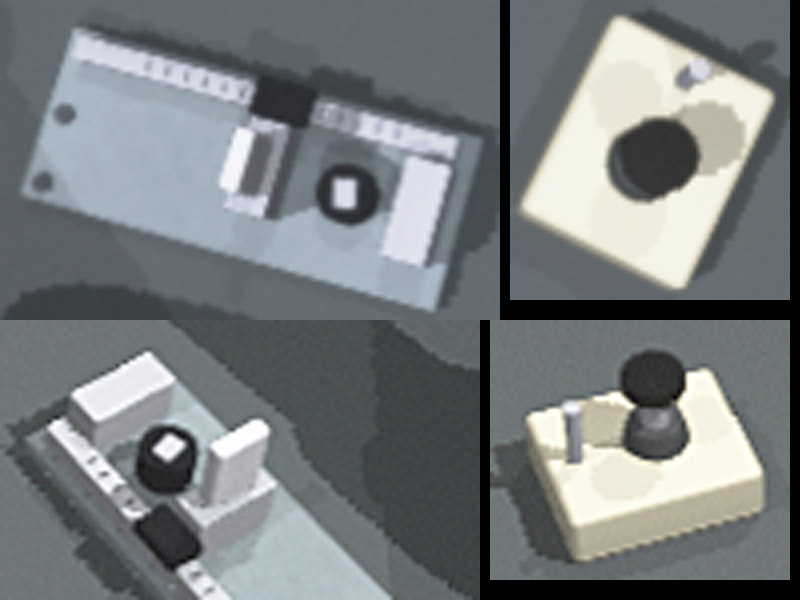

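Crops: tab top is at about (184,245) in the top image, cap centre (350.6,243.6), post top (362,222). Mount lies between the jaws at (211.6,253). I'll now turn these into points and check them.

```bash
python3 - <<'E'
from h import *
T=lambda x,y,ox,oy:(x/4+ox-.375,y/4+oy-.375)
c=lambda x,y:T(x,y,125,205)
p=lambda x,y:T(x-510,y,315,205)
sc=lambda x,y:T(x,y-320,317,210)
sp=lambda x,y:T(x-490,y-320,215,150)
R=lambda v:np.round(v,4)
B=[plane("top",c(*q),.012) for q in[(75,28),(22,193),(437,310),(482,135)]]
for b in B: print(R(b))
print("edges",[R(np.linalg.norm(B[i]-B[i-1])) for i in range(4)])
ctr=sum(B)/4; ay=(B[0]+B[1]-B[2]-B[3]);ay/=np.linalg.norm(ay); ax=np.array([ay[1],-ay[0],0])
print("ctr",R(ctr),"ay",R(ay),"ax",R(ax))
L=lambda P:R([(P-ctr)@ax,(P-ctr)@ay,P[2]])
for n,q,z in[("tab",(237,160),.087),("mount",(346,193),.032),("fixed",(416,211),.042)]:
    P=plane("top",c(*q),z);print(n,R(P),"cal",L(P),"scene px",R(proj("scene",P)))
for n,a,b in[("tab2",(237,160),(240,437)),("mount2",(346,193),(169,445)),("fixed2",(416,211),(122,388))]:
    P,e=two(c(*a),sc(*b));print(n,R(P),R(e),"cal",L(P))
img=bot.read_camera("top")
# cap: dark blob
g=img.max(2); m=np.zeros_like(g); m[205:280,318:385]=(g[205:280,318:385]<45)
cs=max(cv2.findContours(m,0,2)[0],key=cv2.contourArea);print("cap circ",cv2.minEnclosingCircle(cs),cv2.fitEllipse(cs))
for n,q in[("key",(653,155))]:
    P=plane("top",p(*q),.085);print(n,p(*q),R(P),"scene",R(proj("scene",P)),"meas",sp(653,370))
Pp=plane("top",p(700,68),.075);print("post",R(Pp),"dist",R(np.linalg.norm((Pp-P)[:2])),"dir",R(Pp-P),R(proj("scene",Pp)),sp(572,406))
print(two(p(653,155),sp(653,370)),two(p(700,68),sp(572,406)))
E
python3 - <<'E'
from h import *
from scipy.spatial.transform import Rotation as Ro
p=lambda x,y:((x-510)/4+315-.375,y/4+205-.375)
sp=lambda x,y:((x-490)/4+215-.375,(y-320)/4+150-.375)
R=lambda v:np.round(v,4)
P=plane("top",p(653,155),.085);Pp=plane("top",p(700,68),.075)
print("key",R(P),"scene",R(proj("scene",P)),"meas",sp(653,372))
print("post",R(Pp),"dist",R(np.linalg.norm((Pp-P)[:2])),R(proj("scene",Pp)),sp(572,406))
print(two(p(653,155),sp(653,372)),two(p(700,68),sp(572,406)))
for n,a,b in(("top",(318,385),(205,280)),("scene",(240,270),(150,180))):
    g=cv2.imread(f'pics/{n}0.png').max(2)[b[0]:b[1],a[0]:a[1]]
    cs=max(cv2.findContours((g<60).astype(np.uint8),0,2)[0],key=cv2.contourArea)
    x,y,w,h=cv2.boundingRect(cs);print(n,x+a[0],y+b[0],w,h)
o=bot.get_obs();M=Ro.from_quat(o['tool_rot'],scalar_first=True).as_matrix();print(R(M),o['t'],o['contact_force'],o['gripper_width'])
C=np.array([.5784,.1463]);ay=np.array([.2382,.9712]);ax=np.array([.9712,-.2382])
for y in(.035,.009,-.020):
    g=C+ay*y-.0012*ax;d=np.append(g,.055)-o['eef_pos'];print(y,R(g),"tool",R(M.T@d))
a=-(np.arctan2(.9712,.2382)-np.arctan2(M[1,1],M[0,1]));print("turn",a)
E
```

```text
key [ 0.5823 -0.1685  0.085 ] scene [255.7207 163.3495] meas (255.375, 162.625)
post [ 0.6244 -0.193   0.075 ] dist 0.0487 [233.5979 171.43  ] (235.125, 171.125)
(array([ 0.58245747, -0.16858149,  0.08697187]), np.float64(0.0010435434054177147)) (array([ 0.62328797, -0.1913765 ,  0.07667422]), np.float64(0.002930809403044944))
top 343 236 18 18
scene 248 158 16 14
[[-9.082e-01  4.185e-01 -5.000e-04]
 [ 4.185e-01  9.082e-01 -1.300e-03]
 [-1.000e-04 -1.400e-03 -1.000e+00]] 0.15 [-0.23011805  0.43784835  0.3545948 ] 1.0003782466914874
0.035 [0.5856 0.1806] tool [-0.4562 -0.2653  0.176 ]
0.009 [0.5794 0.1553] tool [-0.4611 -0.2908  0.176 ]
-0.02 [0.5725 0.1272] tool [-0.4667 -0.3192  0.1761]
turn -0.19123908799819667
```

The manual's scale: shifts go in shares of 0.75 m and turns go in shares of pi rad. Converting my numbers, -0.0253 m is -0.0337, -0.0147 m is -0.0196, -0.0956 rad is -0.0304.

```bash
echo '[{"d": [-0.0337,-0.0196,0],"finger_gap": 0},{"d": [-0.0337,-0.0196,0],"finger_gap": 0},{"d": [-0.0337,-0.0196,0],"finger_gap": 0},{"d": [-0.0337,-0.0196,0],"finger_gap": 0},{"d": [-0.0337,-0.0196,0],"finger_gap": 0},{"d": [-0.0337,-0.0196,0],"finger_gap": 0},{"d": [-0.0337,-0.0196,0],"finger_gap": 0},{"d": [-0.0337,-0.0196,0],"finger_gap": 0},{"d": [-0.0337,-0.0196,0],"finger_gap": 0},{"d": [-0.0337,-0.0196,0],"finger_gap": 0},{"d": [-0.0337,-0.0196,0],"finger_gap": 0},{"d": [-0.0337,-0.0196,0],"finger_gap": 0},{"d": [-0.0337,-0.0196,0],"finger_gap": 0},{"d": [-0.0337,-0.0196,0],"finger_gap": 0},{"d": [-0.0337,-0.0196,0],"finger_gap": 0},{"d": [-0.0337,-0.0196,0],"finger_gap": 0},{"d": [-0.0337,-0.0196,0],"finger_gap": 0},{"d": [-0.0337,-0.0196,0],"finger_gap": 0},{"rz": -0.0304,"finger_gap": 0},{"rz": -0.0304,"finger_gap": 0}]' | python3 nudge.py 40
cat >> h.py <<'E'
from scipy.spatial.transform import Rotation as Ro
def goal(P):
    o=bot.get_obs();M=Ro.from_quat(o['tool_rot'],scalar_first=True).as_matrix()
    print("t",round(o['t'],2),"tcp",np.round(o['eef_pos'],4),"tooly",np.round(M[:,1],3),"F",np.round(o['contact_force'],2),"move",np.round(M.T@(np.array(P)-o['eef_pos']),4))
E
python3 -c "
from h import *
goal([.5856,.1806,.055])"
```

```text
t: 2.15
eef_pos: [0.5858, 0.1806, 0.2309]
tool_rot: [-0.0, 0.119, 0.993, -0.0]
contact_force: [0.5, -0.2, 0.0]
gripper_width: -0.002
grasp_force: 0.0
t 2.15 tcp [0.5858 0.1806 0.2309] tooly [ 0.237  0.972 -0.001] F [ 0.53 -0.22  0.02] move [1.000e-04 1.000e-04 1.759e-01]
```

In the tool's units: 0.026 m is 0.0347, 0.025 m is 0.0333.

```bash
echo '[{"d": [0,0,0.0333],"finger_gap": 0},{"d": [0,0,0.0333],"finger_gap": 0},{"d": [0,0,0.0333],"finger_gap": 0},{"d": [0,0,0.0333],"finger_gap": 0},{"d": [0,0,0.0333],"finger_gap": 0},{"d": [0,0,0.0333],"finger_gap": 0},{"d": [0,0,0.0347],"finger_gap": 0},{"finger_gap": 0}]' | python3 nudge.py
python3 -c "
from h import *
goal([.5794,.1553,.055])
a=bot.read_camera('top')[205:285,125:250];b=bot.read_camera('scene')[200:290,300:440]
cv2.imwrite('pics/pre.png',np.hstack([cv2.resize(a,(400,256),interpolation=2),cv2.resize(b,(400,256),interpolation=2)]))"
```

```text
t: 2.95
eef_pos: [0.5825, 0.1813, 0.0518]
tool_rot: [-0.003, 0.12, 0.993, -0.002]
contact_force: [-0.0, -0.3, -0.4]
gripper_width: 0.003
grasp_force: 0.0
t 2.95 tcp [0.5825 0.1813 0.0518] tooly [ 0.238  0.971 -0.004] F [-0.01 -0.3  -0.38] move [-0.0032 -0.026  -0.0031]
```

View pics/pre.png

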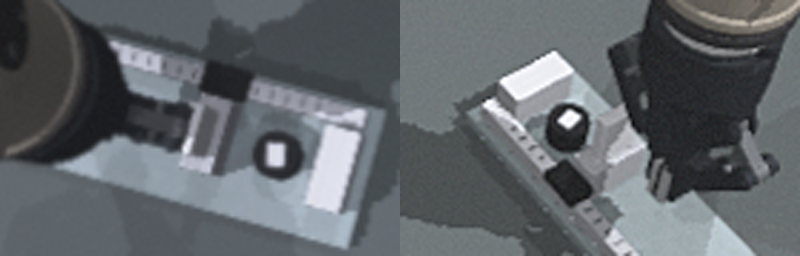

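The closed fingers stand behind the tab. I'll check the height of the bulging finger linkage before pushing.

```bash
python3 -c "
from h import *
goal([.5794,.1553,.068])
o=bot.get_obs()['eef_pos'];n=np.array([.971,-.238,0])
for u,v in((770,165),(745,195),(620,75),(665,190)):
    c,d=ray('scene',(300+(u-400)/2.857,200+v/2.844)); P=c+d*((o-c)@n)/(d@n);print(u,v,np.round([(P-o)@[.238,.971,0],P[2]-o[2]],4))
"
```

```text
t 3.05 tcp [0.5852 0.182  0.0553] tooly [ 0.238  0.971 -0.001] F [0.43 0.08 0.55] move [-0.0007 -0.0274 -0.0127]
770 165 [0.066  0.1041]
745 195 [0.0582 0.0647]
620 75 [-0.052   0.0623]
665 190 [0.0046 0.0041]
```

In the tool's units: -0.008 m is -0.0107, -0.006 m is -0.008.

```bash
echo '[{"d": [0,-0.0067,-0.0107],"finger_gap": 0},{"d": [0,-0.008,0],"finger_gap": 0},{"d": [0,-0.008,0],"finger_gap": 0},{"d": [0,-0.0067,0],"finger_gap": 0},{"d": [0,-0.0067,0],"finger_gap": 0},{"d": [0,-0.004,0],"finger_gap": 0},{"d": [0,-0.004,0],"finger_gap": 0},{"finger_gap": 0}]' | python3 nudge.py
python3 -c "
from h import *
goal([.5725,.1272,.063])"
```

```text
t: 3.85
eef_pos: [0.5775, 0.1503, 0.0633]
tool_rot: [0.0, 0.12, 0.993, 0.0]
contact_force: [1.4, -0.5, 0.5]
gripper_width: 0.001
grasp_force: 0.3
t 3.85 tcp [0.5775 0.1503 0.0633] tooly [0.238 0.971 0.   ] F [ 1.37 -0.49  0.51] move [-0.0006 -0.0236  0.0003]
```

In the tool's units: -0.003 m is -0.004.

```bash
echo '[{"d": [0,-0.004,0],"finger_gap": 0},{"d": [0,-0.004,0],"finger_gap": 0},{"d": [0,-0.004,0],"finger_gap": 0},{"d": [0,-0.004,0],"finger_gap": 0},{"finger_gap": 0}]' | python3 nudge.py; echo '[{"d": [0,-0.004,0],"finger_gap": 0},{"d": [0,-0.004,0],"finger_gap": 0},{"d": [0,-0.0027,0],"finger_gap": 0}]' | python3 nudge.py
```

```text
t: 4.35
eef_pos: [0.5744, 0.1377, 0.0633]
tool_rot: [-0.0, 0.12, 0.993, -0.0]
contact_force: [0.3, 0.9, 1.3]
gripper_width: 0.002
grasp_force: 0.3
t: 4.65
eef_pos: [0.5726, 0.1305, 0.0633]
tool_rot: [-0.0, 0.12, 0.993, 0.0]
contact_force: [0.7, 3.1, 0.7]
gripper_width: 0.004
grasp_force: 1.4
```

```bash
python3 -c "
from h import *
a=bot.read_camera('top')[205:285,125:250];b=bot.read_camera('scene')[200:290,300:440]
cv2.imwrite('pics/mid.png',np.hstack([cv2.resize(a,(400,256),interpolation=2),cv2.resize(b,(400,256),interpolation=2)]))"
```

```text
(no output)
```

View pics/mid.png

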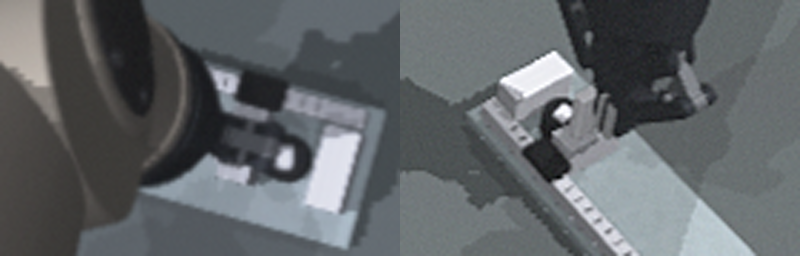

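The jaw has slid: the black slider moved from x=228 to x=262 in the crop, and the jaw is now next to the mount. I'll keep pushing while watching the force.

In the tool's units: -0.002 m is -0.0027.

```bash
echo '[{"d": [0,-0.0027,0],"finger_gap": 0},{"d": [0,-0.0027,0],"finger_gap": 0},{"d": [0,-0.0027,0],"finger_gap": 0},{"finger_gap": 0}]' | python3 nudge.py; echo '[{"d": [0,-0.0027,0],"finger_gap": 0},{"d": [0,-0.0013,0],"finger_gap": 0},{"finger_gap": 0}]' | python3 nudge.py
```

```text
t: 5.15
eef_pos: [0.5712, 0.1248, 0.0633]
tool_rot: [-0.0, 0.12, 0.993, 0.0]
contact_force: [-0.5, 3.5, 1.5]
gripper_width: 0.003
grasp_force: 1.5
t: 5.45
eef_pos: [0.5711, 0.1246, 0.0634]
tool_rot: [0.001, 0.119, 0.993, 0.002]
contact_force: [2.6, 8.6, -2.7]
gripper_width: -0.001
grasp_force: 4.4
```

In the tool's units: -0.002 m is -0.0027.

```bash
echo '[{"d": [0,-0.0027,0],"finger_gap": 0},{"d": [0,-0.0027,0],"finger_gap": 0},{"finger_gap": 0},{"finger_gap": 0}]' | python3 nudge.py; echo '[{"d": [0,-0.0027,0],"finger_gap": 0},{"finger_gap": 0},{"finger_gap": 0}]' | python3 nudge.py
```

```text
t: 5.85
eef_pos: [0.5711, 0.1243, 0.0635]
tool_rot: [0.002, 0.118, 0.993, 0.003]
contact_force: [5.1, 15.6, -6.1]
gripper_width: 0.001
grasp_force: 8.3
t: 6.15
eef_pos: [0.571, 0.1243, 0.0636]
tool_rot: [0.002, 0.117, 0.993, 0.005]
contact_force: [6.4, 20.2, -9.9]
gripper_width: -0.003
grasp_force: 10.2
```

The jaw stops hard at 20 N. Backing off, rising and checking.

In the tool's units: -0.04 m is -0.0533, -0.03 m is -0.04.

```bash
echo '[{"d": [0,0.004,0],"finger_gap": 0},{"d": [0,0.0053,0],"finger_gap": 0},{"d": [0,0.0107,0],"finger_gap": 0},{"d": [0,0.02,0],"finger_gap": 0},{"d": [0,0.0267,-0.0133],"finger_gap": 0},{"d": [0,0.0267,-0.04],"finger_gap": 0},{"d": [0,0,-0.0533],"finger_gap": 0},{"d": [0,0.04,-0.0533],"finger_gap": 0},{"d": [0,0.0533,-0.0267],"finger_gap": 0},{"d": [0,0.0533,0],"finger_gap": 0},{"finger_gap": 0}]' | python3 nudge.py
python3 -c "
from h import *
goal([.5823,-.1685,.12])
a=bot.read_camera('top')[205:285,125:250];b=bot.read_camera('scene')[200:290,300:440]
cv2.imwrite('pics/shut.png',np.hstack([cv2.resize(a,(400,256),interpolation=2),cv2.resize(b,(400,256),interpolation=2)]))"
```

```text
t: 7.25
eef_pos: [0.6113, 0.2992, 0.2039]
tool_rot: [0.0, 0.116, 0.993, 0.002]
contact_force: [-0.5, 0.6, -0.8]
gripper_width: -0.001
grasp_force: 0.0
t 7.25 tcp [0.6113 0.2992 0.2039] tooly [0.231 0.973 0.005] F [-0.53  0.57 -0.77] move [-0.0796 -0.4622  0.0818]
```

View pics/shut.png

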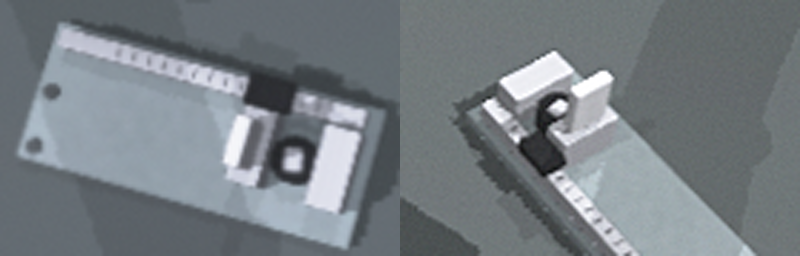

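Jaw, mount at crop (292,158) and fixed jaw touch in line. Next, over to the key at a safe height.

In the tool's units: -0.0289 m is -0.0385, -0.005 m is -0.0067.

```bash
echo '[{"d": [-0.0067,-0.0385,0],"finger_gap": 0},{"d": [-0.0067,-0.0385,0],"finger_gap": 0},{"d": [-0.0067,-0.0385,0],"finger_gap": 0},{"d": [-0.0067,-0.0385,0],"finger_gap": 0},{"d": [-0.0067,-0.0385,0],"finger_gap": 0},{"d": [-0.0067,-0.0385,0],"finger_gap": 0},{"d": [-0.0067,-0.0385,0],"finger_gap": 0},{"d": [-0.0067,-0.0385,0],"finger_gap": 0},{"d": [-0.0067,-0.0385,0],"finger_gap": 0},{"d": [-0.0067,-0.0385,0],"finger_gap": 0},{"d": [-0.0067,-0.0385,0],"finger_gap": 0},{"d": [-0.0067,-0.0385,0],"finger_gap": 0},{"d": [-0.0067,-0.0385,0],"finger_gap": 0},{"d": [-0.0067,-0.0385,0],"finger_gap": 0},{"d": [-0.0067,-0.0385,0],"finger_gap": 0},{"d": [-0.0067,-0.0385,0],"finger_gap": 0},{"finger_gap": 0},{"finger_gap": 0}]' | python3 nudge.py
python3 -c "
from h import *
goal([.5823,-.1685,.10])
P=plane('top',(125+237/3.2-.4,205+143/3.2-.4),.087)-[.5784,.1463,0];print('tab cal y',P[:2]@[.2382,.9712])
i=bot.camera_info('wrist');o=bot.get_obs();T=np.eye(4);T[:3,:3]=Ro.from_quat(o['tool_rot'],scalar_first=True).as_matrix();T[:3,3]=o['eef_pos']
np.save('T.npy',T);cv2.imwrite('pics/w.png',bot.read_camera('wrist'))"
```

```text
t: 9.15
eef_pos: [0.5782, -0.1791, 0.2029]
tool_rot: [-0.001, 0.122, 0.993, -0.0]
contact_force: [0.9, 0.9, -0.2]
gripper_width: 0.001
grasp_force: 0.0
t 9.15 tcp [ 0.5782 -0.1791  0.2029] tooly [ 0.242  0.97  -0.001] F [ 0.88  0.89 -0.17] move [-0.0016  0.0113  0.1029]
tab cal y -0.04024743608955075
```

View pics/w.png

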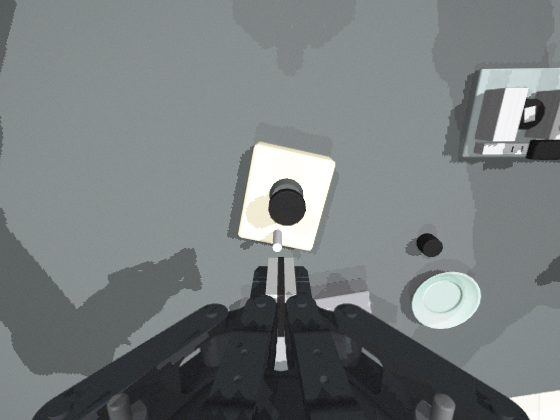

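Tab is at −40.2 mm, which gives an opening of 30 mm as needed. The wrist view shows the cap at (287,207) and post top at (277,247); I'll cross-check the key position with these.

In the tool's units: 0.02 m is 0.0267, 0.015 m is 0.02.

```bash
python3 -c "
from h import *
T=np.load('T.npy')
K=plane('wrist',(287,207),.085,T);P=plane('wrist',(277.5,247),.075,T);print(K,P,np.linalg.norm((K-P)[:2]))"
echo '[{"d": [-0.0021,0.0151,0.0267],"finger_gap": 0},{"d": [0,0,0.0267],"finger_gap": 0},{"d": [0,0,0.0267],"finger_gap": 0},{"d": [0,0,0.0267],"finger_gap": 0},{"d": [0,0,0.02],"finger_gap": 0},{"finger_gap": 0},{"finger_gap": 0}]' | python3 nudge.py
```

```text
[ 0.58055429 -0.17387612  0.085     ] [ 0.62301276 -0.19391258  0.075     ] 0.04694870900271544
t: 9.9
eef_pos: [0.5839, -0.1662, 0.1085]
tool_rot: [-0.0, 0.12, 0.993, 0.0]
contact_force: [0.6, 0.6, -0.0]
gripper_width: 0.001
grasp_force: 0.0
```

In the tool's units: 0.008 m is 0.0107, -0.005 m is -0.0067.

```bash
echo '[{"d": [0.0013,-0.0067,0.0107],"finger_gap": 0},{"d": [0,0,0.0107],"finger_gap": 0},{"d": [0,0,0.004],"finger_gap": 0},{"finger_gap": 0},{"finger_gap": 0}]' | python3 nudge.py; for i in 1; do echo '[{"d": [0,0,0.0027],"finger_gap": 0},{"finger_gap": 0},{"finger_gap": 0}]' | python3 nudge.py; done;  echo '[{"d": [0,0,0.0027],"finger_gap": 0},{"finger_gap": 0},{"finger_gap": 0}]' | python3 nudge.py; echo '[{"d": [0,0,0.0027],"finger_gap": 0},{"finger_gap": 0},{"finger_gap": 0}]' | python3 nudge.py
```

```text
t: 10.4
eef_pos: [0.5817, -0.1712, 0.0893]
tool_rot: [0.0, 0.12, 0.993, 0.0]
contact_force: [0.1, 0.6, 0.4]
gripper_width: -0.0
grasp_force: 0.0
t: 10.7
eef_pos: [0.5817, -0.1712, 0.0874]
tool_rot: [0.0, 0.12, 0.993, 0.0]
contact_force: [-0.2, 0.8, -0.4]
gripper_width: -0.003
grasp_force: 0.0
t: 11.0
eef_pos: [0.5816, -0.1712, 0.0852]
tool_rot: [-0.0, 0.12, 0.993, 0.0]
contact_force: [-0.4, -1.6, -0.2]
gripper_width: 0.001
grasp_force: 0.0
t: 11.3
eef_pos: [0.5817, -0.1712, 0.0834]
tool_rot: [0.0, 0.12, 0.993, 0.0]
contact_force: [-0.9, 1.1, 2.4]
gripper_width: 0.002
grasp_force: 1.3
```

In the tool's units: 0.002 m is 0.0027.

```bash
echo '[{"d": [0,0,0.0027],"finger_gap": 0},{"d": [0,0,0.0027],"finger_gap": 0},{"finger_gap": 0},{"finger_gap": 0}]' | python3 nudge.py; echo '[{"d": [0,0,0.0027],"finger_gap": 0},{"finger_gap": 0},{"finger_gap": 0},{"finger_gap": 0}]' | python3 nudge.py; echo '[{"d": [0,0,0.0013],"finger_gap": 0},{"finger_gap": 0},{"finger_gap": 0},{"finger_gap": 0}]' | python3 nudge.py
cat > av.py <<'E'
from h import *
F=[];Z=[];t=bot.get_obs()['t']
for _ in range(20):
    bot.read_camera('top');o=bot.get_obs();F.append(o['contact_force']);Z.append(o['eef_pos'][2])
print(o['t'],"F",np.mean(F,0),np.std(F,0)[2],"z",np.mean(Z))
E
python3 av.py
```

```text
t: 11.7
eef_pos: [0.5817, -0.1713, 0.0794]
tool_rot: [0.0, 0.12, 0.993, 0.0]
contact_force: [-1.4, 0.9, 5.2]
gripper_width: 0.0
grasp_force: 2.5
t: 12.1
eef_pos: [0.5817, -0.1713, 0.0776]
tool_rot: [0.0, 0.12, 0.993, 0.0]
contact_force: [-2.4, 0.7, 6.7]
gripper_width: -0.002
grasp_force: 3.0
t: 12.5
eef_pos: [0.5817, -0.1713, 0.0767]
tool_rot: [0.0, 0.12, 0.993, 0.0]
contact_force: [-1.6, 0.1, 6.7]
gripper_width: -0.002
grasp_force: 3.3
13.5 F [-1.73262141  0.71021238  6.67199797] 0.5413137474955091 z 0.07665258484969548
```

Force and height agree (6.67 N is about 8.1 mm pressed, and by height it is 8.3 mm). About 1.7 mm more.

In the tool's units: 0.001 m is 0.0013, 0.0007 m is 0.0009.

```bash
echo '[{"d": [0,0,0.0013],"finger_gap": 0},{"d": [0,0,0.0009],"finger_gap": 0},{"finger_gap": 0},{"finger_gap": 0},{"finger_gap": 0}]' | python3 nudge.py; python3 av.py; python3 -c "
from h import *
a=bot.read_camera('wrist')[120:300,180:400];b=bot.read_camera('scene')[140:320,200:420]
cv2.imwrite('pics/end.png',np.hstack([cv2.resize(a,(400,328),interpolation=2),cv2.resize(b,(400,328),interpolation=2)]))"
```

```text
t: 14.0
eef_pos: [0.5817, -0.1713, 0.0751]
tool_rot: [0.0, 0.12, 0.993, 0.0]
contact_force: [-1.3, 1.6, 7.3]
gripper_width: -0.003
grasp_force: 3.8
15.0 F [-2.3022053   0.63110776  7.38769321] 0.5850691692480263 z 0.07505847838089877
```

View pics/end.png

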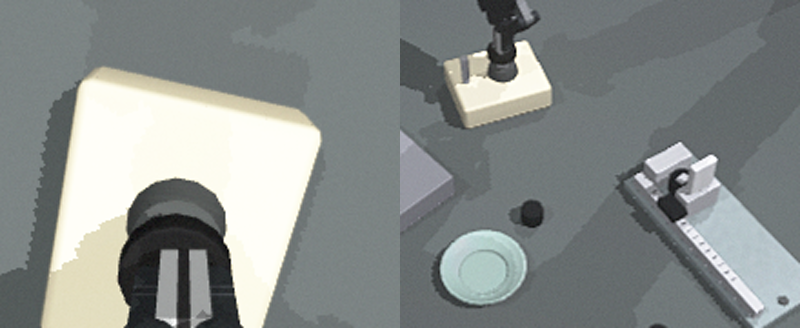

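The fingertips stand on the cap, pressed level with the post, and the caliper is still shut with the mount held. By height the key is 9.9 mm down, and the force of about 7.4 N fits that. Handing in.

```bash
python3 -c "
from station import bot
print(bot.hand_in())"
```

```text
the job is handed in; nothing more can be done
None
```

I closed the caliper jaw on the mount (about 30 mm opening) and left it shut, and handed in at about 15 s with the fingertips holding the key about 9.9 mm down, level with the post; the bystanders were not touched.

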